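Start the hob under the pot

ROBOT

A 6-joint arm with a two-finger parallel gripper is mounted at the origin on a cart in front of the work surface, level with it; the furniture and walls round the work are solid. World frame = base frame: x ahead of the robot, y to its left, z up, the work surface at z = 0. Lengths are in m, angles in rad, forces in N, time in s.
With the tool pointing down it reaches from about 0.35 to 0.775 m from the base axis. Payload 7.3 kg.
Tool frame: the origin (TCP) lies at the very end of the fingers, on their centre line; the grasp point (between the pads) lies 19 mm behind it; z points along the fingers, y is the direction in which the jaws open and shut (so a half turn about z gives the same grasp; the last joint's range is limited). The gripper opens to 92 mm and grips with 3 to 60 N. Pads are 19 mm wide; open, the fingers measure 130 mm over their backs; the gripper's body (75 mm by 190 mm) begins 47 mm behind the grasp point.
Start: joints at [1.185, 0.342, 1.524, -0, 1.275, -0.146], TCP at [0.125, 0.51, 0.227] pointing down, gripper open.
Joint ranges: [-2.53, 2.53], [-0.77, 2.02], [0.04, 2.7], [-1, 4.14], [0.28, 2.66], [-3.11, 3.11]. Speed limits (rad/s): [2.57, 2.57, 3.14, 3.14, 3.14, 3.14].

INTERFACE

Orientations are given as a rotation vector (axis times angle).
In Python, from rig import monitor, snapshot, arm gives the robot as it stands.
- The arm moves only by the shell command python3 -m handwheel 'ROWS'. ROWS is JSON, a list of rows, each an object with "travel": the shift along the tool's x, y, z in mm, a list of three; "turn": the turn, a rotation vector about the tool's x, y, z in degrees, a list of three; "claw": the gripper command: -1 is shut, 1 is fully open, values between are in proportion. In form: [{"travel": [dx, dy, dz], "turn": [rx, ry, rz], "claw": claw}, ...]. A call has 1 to 10 rows; each row shifts and turns the commanded pose from where the row before left it, along the tool's axes as they then stand; what a row does not reach is not made up. A row lasts 1/8 s, in which the tool goes at most 62.5 mm and 10.7 degrees, less where a joint would pass 70% of its speed; a pose out of reach is approached as far as the arm can. A call with a gripper value outside its range is refused whole. The fingers move at their own pace and stop on an object; the grip force is fixed at half the most. Time passes only in rows, so rows that do not move let the fingers close. It gives the time, the measured TCP pose, the force and the opening at its end, in the units of the state.
- monitor.get_obs(): the state, without advancing time (a new reading comes with each control period).
- snapshot(name): name is "scene" or "top"; returns a dict with "img" (480x640x3 uint8, red, green, blue), "camera_matrix" (3x3 intrinsics, pixels), "rvec" (rotation vector, rad) and "tvec" (3), from world to camera coordinates, as OpenCV has them. Camera axes: x right, y down, z forward; pixel columns grow to the right and rows downward; lengths in m; the calibration is good to about 2 mm. A picture is of the moment at which its call begins. There is no depth.
- arm.job_done(): hands the job in, once; it reports no verdict.
The state is a dict: "time_s": time; "joint_positions": joint angles; "joint_velocities": joint speeds; "joint_torque": joint torques, N m; "eef_pos": TCP position; "tool_rot": TCP orientation; "contact_force": force on the tool from outside, world axes, zero at the start; "torque": the same for the moment, N m; "width": finger opening in m.
Only numpy, scipy, OpenCV 4.12 (cv2) and the standard library are available. Lean on these libraries where they do the work, as an engineer would, in place of code of your own. Each camera call takes 0.05 s, during which the arm holds its last target.

TASK

Start the two-plate hob under the pot with your fingertips: first press the raised half of the rocker down so that the hob is switched on, then push the square key on the pot's side (left key for the left hotplate, right key for the right one) fully in so that it stays in, then press the long narrow bar key all the way down, hold it for a moment and let it come back up. Work strictly in that order, leave the other square key out, and lift or shift nothing: pot, lid and salt shaker stay where they are.

Things in the scene. Friction and masses are not known exactly. Their poses are not given: they have to be found in the camera images.
- hob: fixed two-plate table hob, a steel box 310 mm front to back (x, pointing away from the robot) and 500 wide (y, to the left), top at 50 mm; origin under its centre. Two dark hotplates, 160 mm across. Black control strip (52 mm high) along the front edge, centred 112 mm before the middle: two square keys at 60 mm left and right of the middle; rocker and long bar at 165 mm, one at each end.
- plate_left (a point): centre of the top of the left hotplate, as seen from the front of the hob
- plate_right (a point): centre of the top of the right hotplate
- rocker (a joint): main switch, a grey rocker at one end of the strip, 36 mm front to back, 54 mm left to right, turning about its middle: 0 = off (left half slopes up, its end about 9 mm higher; right half flat), 0.35 rad = on (left half pressed flat). Stays where it is left. About 3 N on the outer part of the raised half moves it.
- rocker_raised (a point): the place to press: point on top of the rocker's left half, 18 mm left of its middle, about 63 mm above the table when off; it goes down about 6 mm and its frame tips with the rocker
- key_left (a joint): left square key, for the left hotplate: 0 = out, 0.006 m = fully in. Needs about 3 N, stays in when pressed, does not come back
- key_left_top (a point): centre of the top of the left square key (30 x 30 mm), 62 mm above the table when out, 56 mm when in
- key_right (a joint): right square key, for the right hotplate; same as the left one
- key_right_top (a point): centre of the top of the right square key (30 x 30 mm), 62 mm above the table when out
- start_key (a joint): start key, the long narrow grey bar at the other end of the strip: 0 = up, 0.006 m = fully down. Sprung: about 1 N to start, 4 N fully down; it comes back up by itself
- start_key_top (a point): centre of the top of the start bar (18 mm front to back, 84 mm left to right), 62 mm above the table when up
- pot: low metal pot, 140 mm diameter, 70 mm high, with two side handles, standing loose on one of the two hotplates (left or right); origin at the centre of its underside, its rim 130 mm above the table
- pot_lid: the pot's metal lid, 148 mm diameter, 39 mm high with its knob, lying loose on the other hotplate; origin at the centre of its underside
- salt_shaker: small salt shaker, 44 mm diameter, 90 mm high, standing loose on the back of the hob between the plates; origin at the centre of its underside
Not all that is in view belongs to the job. There is more than one size of the salt_shaker; the one meant has the size given above.

How it is judged:
On the way, in this order (a step that is already met when the one before it is completed fails the run):
1. the rocker is switched on (value of joint rocker above 0.28 rad), for 0.1 s.
2. the square key on the pot's side is in (((horizontal distance between pot and plate_left below 0.07 m and value of joint key_left above 0.0048 m) or (horizontal distance between pot and plate_right below 0.07 m and value of joint key_right above 0.0048 m))), for 0.1 s.
3. the start bar is pressed down (value of joint start_key above 0.0048 m), for 0.1 s.
At the end, for the whole second after the job is handed in: rocker on (over 0.28 of 0.35 rad), the square key on the pot's side in (over 4.8 of 6 mm) and the other out (under 2 mm), start bar back up (under 1 mm), pot upright, and pot, lid and salt shaker at rest within 15 mm of where they stood (value of joint rocker above 0.28 rad and ((horizontal distance between pot and plate_left below 0.07 m and value of joint key_left above 0.0048 m and value of joint key_right below 0.002 m) or (horizontal distance between pot and plate_right below 0.07 m and value of joint key_right above 0.0048 m and value of joint key_left below 0.002 m)) and value of joint start_key below 0.001 m and angle between pot's own z axis and vertical below 0.1 rad and distance of each of pot, pot_lid, salt_shaker from where it was at the start of the episode below 0.015 m and linear speed of each of pot, pot_lid, salt_shaker below 0.02 m/s); the robot touches nothing.
It fails at once if a square key is pressed (over 3 mm) while the rocker is off (value of joint any of key_left, key_right above 0.003 m and value of joint rocker below 0.2 rad).
It fails at once if the start bar is pressed (over 3 mm) before the rocker is on and the square key on the pot's side is in (value of joint start_key above 0.003 m and (value of joint rocker below 0.2 rad or not ((horizontal distance between pot and plate_left below 0.07 m and value of joint key_left above 0.0048 m) or (horizontal distance between pot and plate_right below 0.07 m and value of joint key_right above 0.0048 m)))).
It fails at once if the square key of the plate without the pot is pressed (over 3 mm) ((horizontal distance between pot and plate_left below 0.07 m and value of joint key_right above 0.003 m) or (horizontal distance between pot and plate_right below 0.07 m and value of joint key_left above 0.003 m)).
It fails at once if the pot, lid or salt shaker is lifted or shifted by more than 20 mm (distance of any of pot, pot_lid, salt_shaker from where it was at the start of the episode above 0.02 m).
It also fails if it takes over 42 s, if anything falls off the work surface, if the arm or the gripper's body presses on something with over 40 N, if the wrist force passes 120 N, or if a joint passes its speed limit or range.

## Working session

There is one attempt and no reset: what is moved stays moved. The work goes in short steps, Python scripts to look and compute and a shell command to move; the robot and the scene stay as the last step left them, time stands still between calls to the robot, and variables do not carry over. Pictures are saved under pics/ and viewed, and the job is handed in when it is done.

```bash
mkdir -p pics; ls; python3 - <<'E'
from rig import monitor, snapshot, arm
import cv2,json
o=monitor.get_obs(); print({k:o[k] for k in('time_s','eef_pos','tool_rot','contact_force','width')})
for n in('scene','top'):
    s=snapshot(n); cv2.imwrite(f'pics/{n}0.png',s['img'][:,:,::-1]); print(n,s['camera_matrix'],s['rvec'],s['tvec'])
E
```

```text
pics
{'time_s': 0.0, 'eef_pos': array([0.1245074 , 0.50959802, 0.22603301]), 'tool_rot': array([-3.75679394e-01, -3.11862783e+00,  2.37734944e-03]), 'contact_force': array([ 0.28143508, -0.79833871,  0.60238545]), 'width': 0.09170361566130346}
scene [[559.47026806   0.         317.93024754]
 [  0.         559.47026806 238.61192154]
 [  0.           0.           1.        ]] [ 2.02895208 -0.56962691  0.31424327] [-0.50041581  0.27249824  0.72380729]
top [[614.44419288   0.         329.28885811]
 [  0.         614.44419288 235.09103335]
 [  0.           0.           1.        ]] [ 2.21334405 -2.1739918   0.08481669] [0.06301652 0.65061197 1.26112417]
```

View pics/scene0.png

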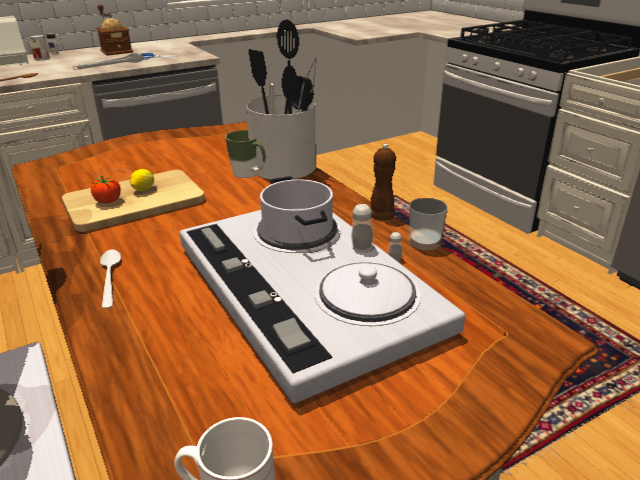

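View pics/top0.png

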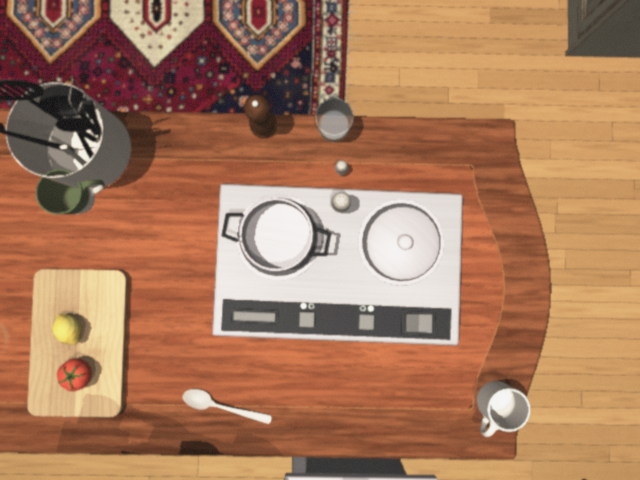

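The hob is fully visible in the top view. The pot is on the left plate (277,237) and the lid on the right one (401,242). The start bar is at (254,317), the left key at (306,320), the right key at (366,322) and the rocker at (419,323).

```bash
cat > h.py <<'E'
import numpy as np,cv2
def ray(s,uv,z):
    R=cv2.Rodrigues(np.array(s['rvec'],float))[0];t=np.array(s['tvec'],float).ravel()
    C=-R.T@t; d=R.T@np.linalg.inv(s['camera_matrix'])@np.array([uv[0],uv[1],1.])
    return C+d*(z-C[2])/d[2]
def px(s,P):
    return cv2.projectPoints(np.array(P,float).reshape(-1,3),np.array(s['rvec'],float),np.array(s['tvec'],float),s['camera_matrix'],None)[0].reshape(-1,2)
E
python3 - <<'E'
from h import *; from rig import snapshot
s=snapshot('top'); im=s['img']; g=im.max(2)
roi=np.zeros_like(g); roi[290:350,205:470]=1
dark=((g<80)&(roi>0)).astype(np.uint8)
c=max(cv2.findContours(dark,0,2)[0],key=cv2.contourArea)
r=cv2.minAreaRect(c);print('strip',r)
b=cv2.boxPoints(r); P=np.array([ray(s,p,.052) for p in b]);print(P.round(4),P.mean(0).round(4))
fill=np.zeros_like(g);cv2.drawContours(fill,[cv2.convexHull(c)],-1,1,-1)
fill=cv2.erode(fill,np.ones((5,5)))
k=((g>=85)&(fill>0)).astype(np.uint8)
n,l,st,ce=cv2.connectedComponentsWithStats(k)
for i in range(1,n):
    if st[i,4]>60: print(st[i],ce[i].round(1),ray(s,ce[i],.062).round(4))
cv2.imwrite('pics/z.png',cv2.resize(im[290:350,205:470,::-1],None,fx=3,fy=3,interpolation=2))
s2=snapshot('scene')
cv2.imwrite('pics/z2.png',cv2.resize(s2['img'][200:400,170:350,::-1],None,fx=3,fy=3,interpolation=2))
E
```

```text
strip ((380.13079833984375, 320.76287841796875), (137.32229614257812, 28.58274269104004), 2.3137223720550537)
[[ 0.4505  0.1085  0.052 ]
 [ 0.5078  0.1073  0.052 ]
 [ 0.5013 -0.1706  0.052 ]
 [ 0.444  -0.1685  0.052 ]] [ 0.4759 -0.0308  0.052 ]
[358 308  17   5  68] [366.4 309.6] [ 0.4984 -0.0019  0.062 ]
[405 313  28  21 545] [419.  322.9] [ 0.4736 -0.1076  0.062 ]
[357 314  18  17 284] [365.9 322. ] [ 0.4737 -0.0012  0.062 ]
```

View pics/z.png

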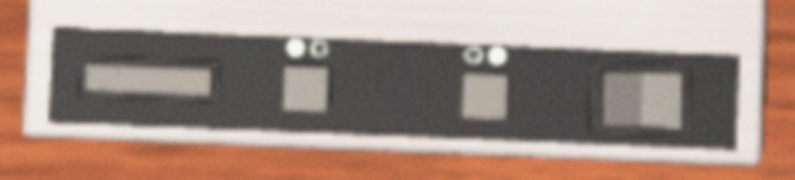

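View pics/z2.png

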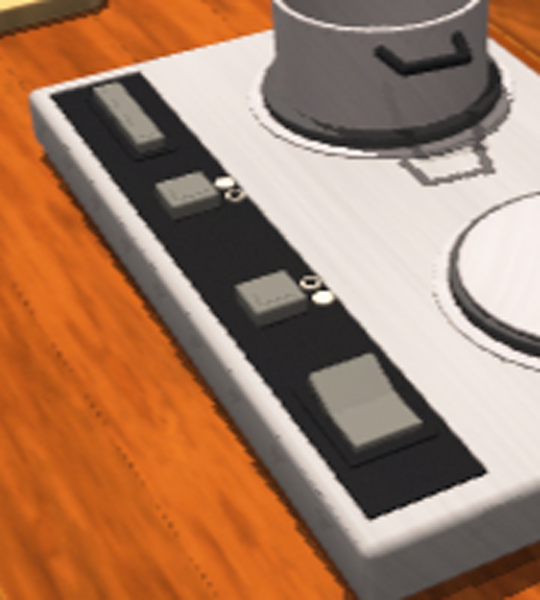

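The zoomed views show the strip's keys clearly. The rocker's left half is shaded, so it is raised. I still need the bar and left key, and the hob direction.

```bash
python3 - <<'E'
from h import *; from rig import snapshot
def blob(g,box,th,c):
    u0,v0,u1,v1=box; k=(g[v0:v1,u0:u1]>th).astype(np.uint8)
    n,l,st,ce=cv2.connectedComponentsWithStats(k)
    i=l[c[1]-v0,c[0]-u0]; cc=max(cv2.findContours((l==i).astype(np.uint8),0,2)[0],key=cv2.contourArea)
    r=cv2.minAreaRect(cc); return ce[i]+[u0,v0],st[i,4],r[1:]
S={n:snapshot(n) for n in('top','scene')}
g=S['top']['img'].max(2)
B={'bar':((228,308,280,330),(254,317)),'left':((296,312,318,330),(306,320)),'right':((356,314,378,334),(366,322)),'rock':((400,310,440,338),(419,323))}
P={}
for k,(b,c) in B.items():
    e,a,r=blob(g,b,95,c); z=.062 if k!='rock' else .060
    P[k]=ray(S['top'],e,z); print(k,e.round(1),a,r,P[k].round(4))
off={'bar':.165,'left':.06,'right':-.06,'rock':-.165}
ks=list(off); A=np.c_[np.ones(4),[off[k] for k in ks]]
X=np.array([P[k][:2] for k in ks]); sol=np.linalg.lstsq(A,X,rcond=None)[0]
print(sol,'res mm',((A@sol-X)*1e3).round(1), 'len',np.linalg.norm(sol[1]))
d=sol[1]/np.linalg.norm(sol[1]); print('yaw deg',np.degrees(np.arctan2(-d[0],d[1])))
F={k:np.r_[sol[0]+d*off[k],.062] for k in ks}; F['press_rocker']=np.r_[sol[0]+d*-.147,.063]
for k in F: print(k,F[k].round(4),px(S['scene'],F[k]).round(0))
im=S['scene']['img'][:,:,::-1].copy()
for k in F: cv2.circle(im,tuple(int(round(q)) for q in px(S['scene'],F[k])[0]),1,(0,0,255),-1)
cv2.imwrite('pics/z3.png',cv2.resize(im[200:400,170:350],None,fx=3,fy=3,interpolation=2))
E
```

```text
bar [254.  316.3] 450 ((42.3798942565918, 10.532526016235352), 2.38594388961792) [0.4812 0.2228 0.062 ]
left [306.2 319.4] 248 ((15.0, 16.0), 90.0) [0.4768 0.1184 0.062 ]
right [365.9 321.7] 252 ((16.0, 16.0), 90.0) [ 0.4742 -0.0011  0.062 ]
rock [419.3 322.9] 502 ((19.0, 26.0), 90.0) [ 0.4735 -0.1086  0.06  ]
[[0.47644833 0.05785997]
 [0.02308511 1.00318563]] res mm [[-1.   0.6]
 [ 1.  -0.3]
 [ 0.8 -1.2]
 [-0.9  0.9]] len 1.003451210136617
yaw deg -1.3182466725276418
bar [0.4802 0.2228 0.062 ] [[211. 237.]]
left [0.4778 0.1178 0.062 ] [[232. 263.]]
right [ 0.4751 -0.0021  0.062 ] [[260. 297.]]
rock [ 0.4727 -0.1071  0.062 ] [[290. 333.]]
press_rocker [ 0.4731 -0.0891  0.063 ] [[285. 326.]]
```

View pics/z3.png

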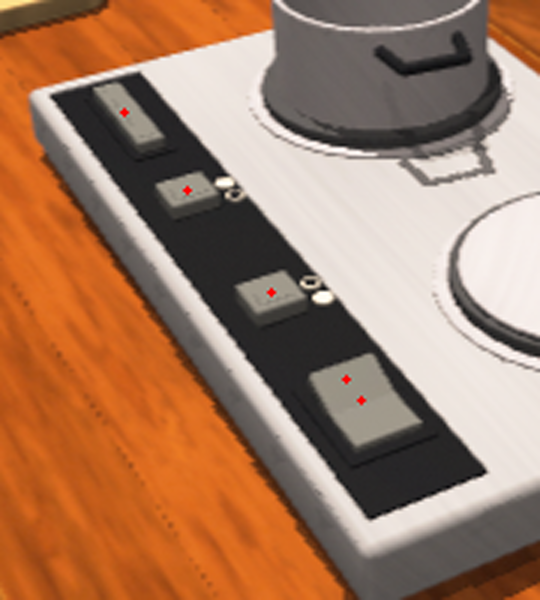

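Both views agree, so the key positions are good to about 1–2 mm. The pot is on the left, so the left key is the one to press. Next I close the fingers, align the jaws with the strip and travel over high.

```bash
python3 -m handwheel '[{"travel":[0,0,0],"turn":[0,0,-6.2],"claw":-1},{"travel":[0,0,0],"turn":[0,0,-6.2],"claw":-1},{"travel":[-30,-30,0],"turn":[0,0,0],"claw":-1},{"travel":[-30,-30,0],"turn":[0,0,0],"claw":-1},{"travel":[-30,-30,0],"turn":[0,0,0],"claw":-1},{"travel":[-30,-30,0],"turn":[0,0,0],"claw":-1},{"travel":[-30,-30,0],"turn":[0,0,0],"claw":-1},{"travel":[-30,-30,0],"turn":[0,0,0],"claw":-1},{"travel":[-30,-30,0],"turn":[0,0,0],"claw":-1},{"travel":[0,0,0],"turn":[0,0,0],"claw":-1}]'
cat > d.py <<'E'
import sys,numpy as np
from rig import monitor
from scipy.spatial.transform import Rotation as R
o=monitor.get_obs(); r=R.from_rotvec(o['tool_rot']); p=np.array(o['eef_pos'])
print(o['time_s'],p.round(4),'f',np.round(o['contact_force'],1),'w',o['width'],'\n',r.as_matrix().round(3))
for n,t in dict(rock=[.4732,-.086,.07],left=[.4778,.1178,.07],bar=[.4802,.2228,.07]).items(): print(n,(r.inv().apply(np.array(t)-p)*1e3).round(1))
E
python3 d.py
```

```text
time_s: 1.55
eef_pos: [0.3312, 0.2936, 0.2268]
tool_rot: [0.043, 3.141, -0.0]
contact_force: [-0.4, -0.4, 0.3]
width: 0.0009
1.55 [0.3312 0.2936 0.2268] f [-0.4 -0.4  0.3] w 0.0009281352775127067 
 [[-1.     0.027  0.   ]
 [ 0.027  1.    -0.   ]
 [-0.    -0.    -1.   ]]
rock [-152.3 -375.5  156.9]
left [-151.3 -171.7  156.8]
bar [-150.8  -66.7  156.8]
```

```bash
python3 -m handwheel '[{"travel":[-17,-42,0],"turn":[0,0,0],"claw":-1},{"travel":[-17,-42,0],"turn":[0,0,0],"claw":-1},{"travel":[-17,-42,0],"turn":[0,0,0],"claw":-1},{"travel":[-17,-42,0],"turn":[0,0,0],"claw":-1},{"travel":[-17,-42,0],"turn":[0,0,0],"claw":-1},{"travel":[-17,-42,0],"turn":[0,0,0],"claw":-1},{"travel":[-17,-42,0],"turn":[0,0,0],"claw":-1},{"travel":[-17,-42,0],"turn":[0,0,0],"claw":-1},{"travel":[-16,-40,0],"turn":[0,0,0],"claw":-1},{"travel":[0,0,0],"turn":[0,0,0],"claw":-1}]'
python3 d.py
```

```text
time_s: 2.8
eef_pos: [0.4737, -0.0855, 0.2263]
tool_rot: [-0.041, -3.141, -0.0]
contact_force: [-0.2, 1.1, 0.1]
width: 0.0002
2.8 [ 0.4737 -0.0855  0.2263] f [-0.2  1.1  0.1] w 0.00022631908818275618 
 [[-1.     0.026 -0.   ]
 [ 0.026  1.     0.   ]
 [ 0.     0.    -1.   ]]
rock [  0.4  -0.5 156.3]
left [  1.1 203.4 156.4]
bar [  1.5 308.4 156.4]
```

```bash
python3 -m handwheel '[{"travel":[0,0,30],"turn":[0,0,0],"claw":-1},{"travel":[0,0,30],"turn":[0,0,0],"claw":-1},{"travel":[0,0,30],"turn":[0,0,0],"claw":-1},{"travel":[0,0,30],"turn":[0,0,0],"claw":-1},{"travel":[0,0,20],"turn":[0,0,0],"claw":-1},{"travel":[0,0,6],"turn":[0,0,0],"claw":-1},{"travel":[0,0,0],"turn":[0,0,0],"claw":-1},{"travel":[0,0,0],"turn":[0,0,0],"claw":-1}]'
python3 d.py; python3 - <<'E'
from rig import snapshot
import cv2
s=snapshot('scene')
cv2.imwrite('pics/p1.png',cv2.resize(s['img'][180:400,170:370,::-1],None,fx=2.7,fy=2.7,interpolation=2))
E
```

```text
time_s: 3.8
eef_pos: [0.4735, -0.0841, 0.0816]
tool_rot: [0.036, 3.14, -0.001]
contact_force: [0.1, 0.9, -0.8]
width: 0.0004
3.8 [ 0.4735 -0.0841  0.0816] f [ 0.1  0.9 -0.8] w 0.0004481501399036825 
 [[-1.     0.023  0.002]
 [ 0.023  1.    -0.   ]
 [-0.002 -0.    -1.   ]]
rock [ 0.2 -1.9 11.6]
left [  0.3 201.9  11.5]
bar [3.00e-01 3.07e+02 1.15e+01]
```

View pics/p1.png

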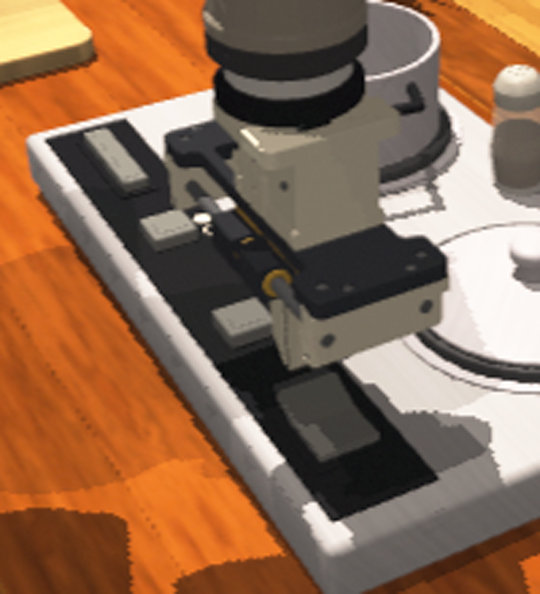

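The fingertip hovers above the rocker's left half, shown here just below the gripper at about (320,370). I press down in small steps.

```bash
python3 -m handwheel '[{"travel":[0,-3,8],"turn":[0,0,0],"claw":-1},{"travel":[0,0,4],"turn":[0,0,0],"claw":-1},{"travel":[0,0,3],"turn":[0,0,0],"claw":-1},{"travel":[0,0,3],"turn":[0,0,0],"claw":-1},{"travel":[0,0,2],"turn":[0,0,0],"claw":-1},{"travel":[0,0,0],"turn":[0,0,0],"claw":-1}]'
python3 d.py
```

```text
time_s: 4.6
eef_pos: [0.4729, -0.0873, 0.0606]
tool_rot: [0.036, 3.141, -0.0]
contact_force: [0.0, 0.2, -0.6]
width: 0.0004
4.6 [ 0.4729 -0.0873  0.0606] f [ 0.   0.2 -0.6] w 0.00037093180559214287 
 [[-1.     0.023  0.   ]
 [ 0.023  1.    -0.   ]
 [-0.    -0.    -1.   ]]
rock [-0.3  1.3 -9.4]
left [-2.000e-01  2.052e+02 -9.400e+00]
bar [-1.000e-01  3.102e+02 -9.400e+00]
```

```bash
python3 -m handwheel '[{"travel":[0,0,2],"turn":[0,0,0],"claw":-1},{"travel":[0,0,1],"turn":[0,0,0],"claw":-1},{"travel":[0,0,0],"turn":[0,0,0],"claw":-1}]'; python3 -m handwheel '[{"travel":[0,0,1],"turn":[0,0,0],"claw":-1},{"travel":[0,0,0],"turn":[0,0,0],"claw":-1}]'
```

```text
time_s: 4.97
eef_pos: [0.4729, -0.0871, 0.0581]
tool_rot: [0.037, 3.141, 0.0]
contact_force: [-0.6, 1.7, 8.4]
width: -0.0
time_s: 5.22
eef_pos: [0.473, -0.0871, 0.058]
tool_rot: [0.037, 3.141, -0.0]
contact_force: [-3.8, 2.7, 16.9]
width: 0.0004
```

It reached a hard stop at z = 58 mm with 17 N. I lift off and check.

```bash
python3 -m handwheel '[{"travel":[0,0,-10],"turn":[0,0,0],"claw":-1},{"travel":[0,0,-25],"turn":[0,0,0],"claw":-1},{"travel":[0,25,-15],"turn":[0,0,0],"claw":-1},{"travel":[0,35,0],"turn":[0,0,0],"claw":-1},{"travel":[0,35,0],"turn":[0,0,0],"claw":-1},{"travel":[0,35,0],"turn":[0,0,0],"claw":-1},{"travel":[0,35,0],"turn":[0,0,0],"claw":-1},{"travel":[0,25,0],"turn":[0,0,0],"claw":-1},{"travel":[0,15,0],"turn":[0,0,0],"claw":-1},{"travel":[0,0,0],"turn":[0,0,0],"claw":-1}]'
python3 d.py; python3 - <<'E'
from rig import snapshot
import cv2
s=snapshot('scene')
cv2.imwrite('pics/p2.png',cv2.resize(s['img'][180:400,170:370,::-1],None,fx=2.7,fy=2.7,interpolation=2))
s=snapshot('top')
cv2.imwrite('pics/p2t.png',cv2.resize(s['img'][180:350,205:470,::-1],None,fx=3,fy=3,interpolation=2))
E
```

```text
time_s: 6.48
eef_pos: [0.4776, 0.118, 0.1067]
tool_rot: [-0.034, -3.141, 0.0]
contact_force: [-0.5, -0.8, 0.6]
width: 0.0006
6.475 [0.4776 0.118  0.1067] f [-0.5 -0.8  0.6] w 0.0005956946394872475 
 [[-1.     0.022 -0.   ]
 [ 0.022  1.    -0.   ]
 [ 0.    -0.    -1.   ]]
rock [-1.000e-01 -2.041e+02  3.670e+01]
left [-0.2 -0.2 36.7]
bar [ -0.3 104.8  36.6]
```

View pics/p2.png

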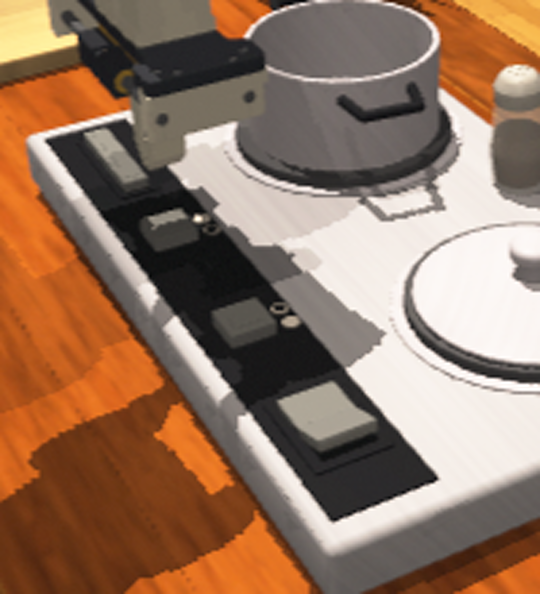

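View pics/p2t.png

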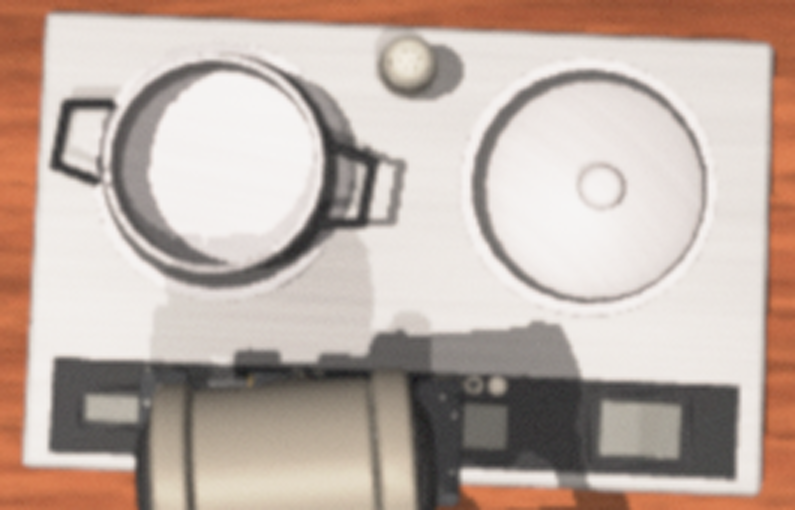

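The rocker has flipped: its right half is now up at (340,430), and in the top view the shading swapped sides. The TCP is over the left key, so I press it now.

```bash
python3 -m handwheel '[{"travel":[0,0,20],"turn":[0,0,0],"claw":-1},{"travel":[0,0,12],"turn":[0,0,0],"claw":-1},{"travel":[0,0,6],"turn":[0,0,0],"claw":-1},{"travel":[0,0,4],"turn":[0,0,0],"claw":-1},{"travel":[0,0,3],"turn":[0,0,0],"claw":-1},{"travel":[0,0,3],"turn":[0,0,0],"claw":-1},{"travel":[0,0,0],"turn":[0,0,0],"claw":-1}]'; python3 -m handwheel '[{"travel":[0,0,1.5],"turn":[0,0,0],"claw":-1},{"travel":[0,0,1],"turn":[0,0,0],"claw":-1},{"travel":[0,0,0],"turn":[0,0,0],"claw":-1}]'
```

```text
time_s: 7.45
eef_pos: [0.4777, 0.1177, 0.0588]
tool_rot: [0.037, 3.141, 0.0]
contact_force: [1.0, 0.2, 0.0]
width: 0.0005
time_s: 7.82
eef_pos: [0.4777, 0.1177, 0.0563]
tool_rot: [0.037, 3.141, 0.0]
contact_force: [-0.3, -0.3, 2.2]
width: 0.0004
```

```bash
python3 -m handwheel '[{"travel":[0,0,1],"turn":[0,0,0],"claw":-1},{"travel":[0,0,0],"turn":[0,0,0],"claw":-1}]'; python3 -m handwheel '[{"travel":[0,0,0.7],"turn":[0,0,0],"claw":-1},{"travel":[0,0,0],"turn":[0,0,0],"claw":-1}]'
```

```text
time_s: 8.07
eef_pos: [0.4778, 0.1177, 0.0561]
tool_rot: [0.037, 3.141, 0.0]
contact_force: [-2.7, -1.1, 11.4]
width: 0.0004
time_s: 8.32
eef_pos: [0.4778, 0.1177, 0.0561]
tool_rot: [0.036, 3.14, 0.0]
contact_force: [-4.6, 0.0, 18.1]
width: 0.0002
```

The key is at its hard stop: z = 56.1 mm with 18 N. I lift, move to the bar and look.

```bash
python3 -m handwheel '[{"travel":[0,0,-10],"turn":[0,0,0],"claw":-1},{"travel":[0,0,-25],"turn":[0,0,0],"claw":-1},{"travel":[0,20,-15],"turn":[0,0,0],"claw":-1},{"travel":[0,35,0],"turn":[0,0,0],"claw":-1},{"travel":[0,35,0],"turn":[0,0,0],"claw":-1},{"travel":[0,15,0],"turn":[0,0,0],"claw":-1},{"travel":[0,0,0],"turn":[0,0,0],"claw":-1}]'
python3 d.py; python3 - <<'E'
from rig import snapshot
import cv2
s=snapshot('scene')
cv2.imwrite('pics/p3.png',cv2.resize(s['img'][180:400,170:370,::-1],None,fx=2.7,fy=2.7,interpolation=2))
E
```

```text
time_s: 9.2
eef_pos: [0.4798, 0.223, 0.1043]
tool_rot: [-0.034, -3.141, 0.0]
contact_force: [0.3, -0.1, -1.0]
width: 0.0002
9.2 [0.4798 0.223  0.1043] f [ 0.3 -0.1 -1. ] w 0.0002259805364288274 
 [[-1.     0.022 -0.   ]
 [ 0.022  1.    -0.   ]
 [ 0.    -0.    -1.   ]]
rock [-1.000e-01 -3.091e+02  3.440e+01]
left [  -0.3 -105.2   34.3]
bar [-0.4 -0.2 34.3]
```

View pics/p3.png

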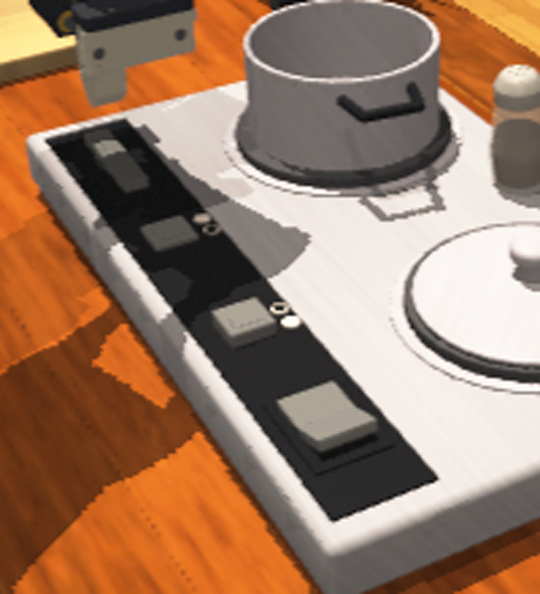

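The left key at (168,232) sits lower than the right one, the rocker is on, and the fingertip is above the bar. I press the bar now.

```bash
python3 -m handwheel '[{"travel":[0,0,20],"turn":[0,0,0],"claw":-1},{"travel":[0,0,12],"turn":[0,0,0],"claw":-1},{"travel":[0,0,5],"turn":[0,0,0],"claw":-1},{"travel":[0,0,4],"turn":[0,0,0],"claw":-1},{"travel":[0,0,3],"turn":[0,0,0],"claw":-1},{"travel":[0,0,3],"turn":[0,0,0],"claw":-1},{"travel":[0,0,1],"turn":[0,0,0],"claw":-1},{"travel":[0,0,0],"turn":[0,0,0],"claw":-1},{"travel":[0,0,0],"turn":[0,0,0],"claw":-1}]'; python3 -m handwheel '[{"travel":[0,0,1],"turn":[0,0,0],"claw":-1},{"travel":[0,0,0],"turn":[0,0,0],"claw":-1}]'
```

```text
time_s: 10.38
eef_pos: [0.4803, 0.2226, 0.0568]
tool_rot: [0.037, 3.141, 0.0]
contact_force: [0.2, -2.3, 3.7]
width: 0.0004
time_s: 10.62
eef_pos: [0.4803, 0.2226, 0.0561]
tool_rot: [0.037, 3.141, 0.0]
contact_force: [-0.8, -3.1, 8.0]
width: 0.0003
```

```bash
python3 -m handwheel '[{"travel":[0,0,1],"turn":[0,0,0],"claw":-1},{"travel":[0,0,0],"turn":[0,0,0],"claw":-1},{"travel":[0,0,0],"turn":[0,0,0],"claw":-1},{"travel":[0,0,0],"turn":[0,0,0],"claw":-1}]'; python3 -m handwheel '[{"travel":[0,0,-6],"turn":[0,0,0],"claw":-1},{"travel":[0,0,-20],"turn":[0,0,0],"claw":-1},{"travel":[0,0,-35],"turn":[0,0,0],"claw":-1},{"travel":[0,0,-40],"turn":[0,0,0],"claw":-1},{"travel":[0,30,-30],"turn":[0,0,0],"claw":-1},{"travel":[15,35,0],"turn":[0,0,0],"claw":-1},{"travel":[25,35,0],"turn":[0,0,0],"claw":-1},{"travel":[25,35,0],"turn":[0,0,0],"claw":-1},{"travel":[0,0,0],"turn":[0,0,0],"claw":-1},{"travel":[0,0,0],"turn":[0,0,0],"claw":-1}]'
python3 - <<'E'
from rig import snapshot
import cv2
s=snapshot('scene')
cv2.imwrite('pics/p4.png',cv2.resize(s['img'][180:400,170:430,::-1],None,fx=2.7,fy=2.7,interpolation=2))
a=cv2.imread('pics/top0.png')
s=snapshot('top'); b=s['img'][:,:,::-1]
cv2.imwrite('pics/p4t.png',cv2.resize(b[150:350,205:470],None,fx=3,fy=3,interpolation=2)[:600])
E
```

```text
time_s: 11.12
eef_pos: [0.4804, 0.2226, 0.056]
tool_rot: [0.036, 3.14, 0.0]
contact_force: [-2.9, -2.9, 15.2]
width: 0.0003
time_s: 12.38
eef_pos: [0.4181, 0.359, 0.1852]
tool_rot: [-0.036, -3.141, 0.0]
contact_force: [1.8, -0.6, -1.1]
width: 0.0008
```

View pics/p4.png

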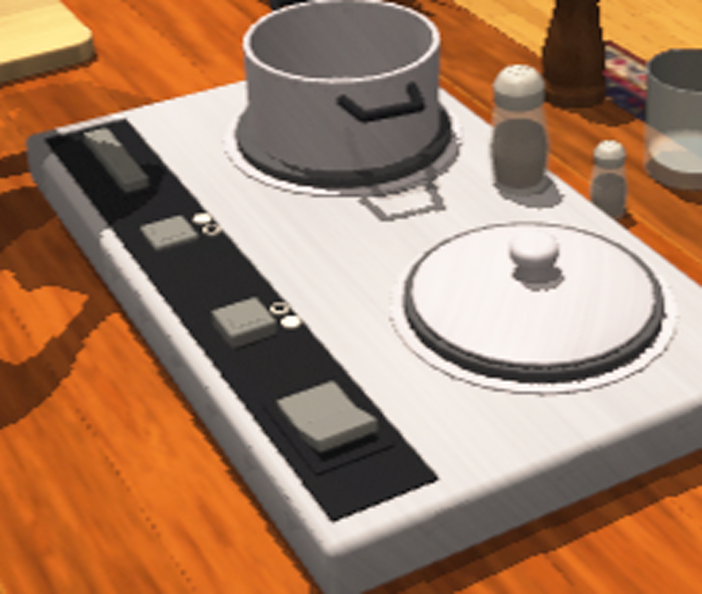

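View pics/p4t.png

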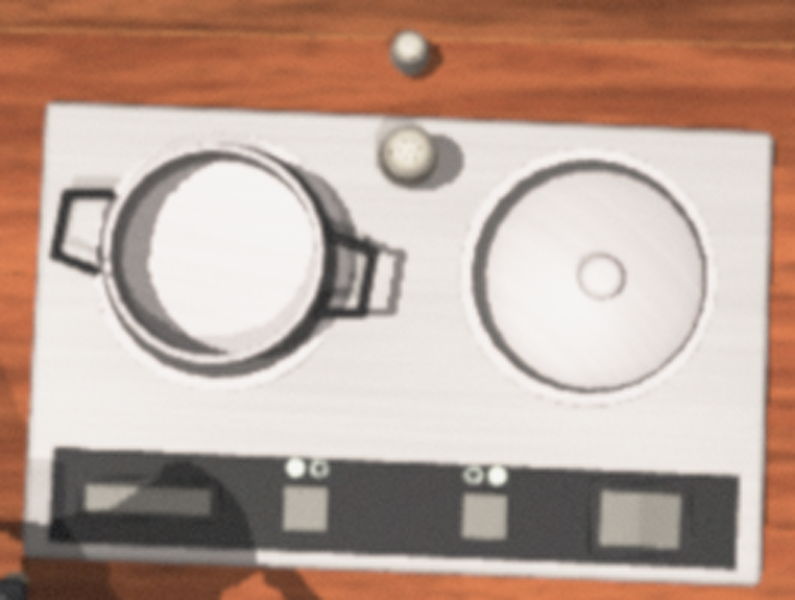

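The final views show the rocker on (right half up), the left key in, the right key out and the bar back up. The pot, lid and salt shaker have not moved. I hand in now.

```bash
python3 -c "
from rig import arm; print(arm.job_done())"
```

```text
the job is handed in; nothing more can be done
None
```

The hob is started and the job is handed in, with the last move ending at 12.4 s of the 42 s allowed; the interface gave no verdict. With closed fingertips I pressed three things, in this order:

| Step | TCP height at the stop | Force |
|---|---|---|
| Raised (left) half of the rocker | 58 mm | 17 N |
| Left square key (the pot is on the left plate) | 56.1 mm | 18 N |
| Start bar, held for about 0.7 s and released | 56.0 mm | 15 N |

**Final checks:** In the last pictures the rocker is on, the left key is in, the right key is out and the bar is back up. The pot, lid and salt shaker look unmoved, and the arm is clear of everything. I judged these end states from pictures and the force at each stop, because the joint values cannot be read. The rocker's stop was about 1 mm higher than the 57 mm I expected; no other check disagreed.

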